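# Roll a cast bar into the V-block

## Robot

A 7-joint arm with a two-finger parallel gripper is mounted at the origin on the work surface. World frame = base frame: x ahead of the robot, y to its left, z up, the work surface at z = 0. Lengths are in m, angles in rad, forces in N, time in s.
With the tool pointing down it reaches from about 0.425 to 0.825 m from the base axis. Payload 3.6 kg.
Tool frame: the origin (TCP) lies at the very end of the fingers, on their centre line; the grasp point (between the pads) lies 19 mm behind it; x points along the fingers, z is the direction in which the jaws open and shut, and the axes are right-handed (so a half turn about x gives the same grasp; the last joint's range is limited). The gripper opens to 93 mm and grips with 3 to 60 N. Pads are 15 mm wide; open, the fingers measure 128 mm over their backs; the gripper's body (75 mm by 188 mm) begins 65 mm behind the grasp point.
Start: joints at [1.276, 0.615, -0.013, 1.423, 0.008, 1.103, -0.04], TCP at [0.172, -0.627, 0.219] pointing down, gripper open.
Joint ranges: [-3.12, 3.12], [-0.3, 2.06], [-1.34, 1.32], [0.26, 2.42], [-1.36, 4.5], [0.01, 1.98], [-2.84, 2.84]. Speed limits (rad/s): [2.79, 2.79, 3.14, 3.14, 3.14, 3.14, 3.14].

## Interface

Orientations are given as [roll, pitch, yaw] about the fixed x, y, z axes, in that order (R = Rz(yaw) Ry(pitch) Rx(roll)).
In Python, from rig import env gives the robot as it stands.
- The arm moves only by the tool apply_moves, never from a script. Its argument "targets" is a list that holds one entry, the list of rows, each a list of 5 numbers: the finger opening in m, from 0 to 0.093, then the shift along the world's x, y, z in m, then the turn about the world's z in degrees. A call has exactly 8 rows; each row is the pose to reach, as a shift and turn from the pose commanded when the call began; what a row does not reach only later rows make up. A row lasts 1/8 s, in which the tool goes at most 62.5 mm and 10.7 degrees, less where a joint would pass 70% of its speed; a pose out of reach is approached as far as the arm can. A call with a gripper value outside its range is refused whole. The fingers move at their own pace and stop on an object; "grip_force" is the grip in N (left out, the last holds). Time passes only in rows, so rows that repeat a pose let the fingers close, or fill a call up. It gives the time, the measured TCP pose, the force and the opening at its end, in the units of the state.
- env.get_state(): the state, without advancing time (a new reading comes with each control period).
- env.capture(name): name is "scene" or "top" or "wrist"; returns (picture, depth): 420x560x3 uint8, red, green, blue; 420x560 float32, m along the optical axis (not along the pixel's ray), 0 where there is no reading.
- env.get_calibration(name): a dict with "intrinsics" (3x3 intrinsics, pixels), "R" (3x3) and "t" (3): a world point X has camera coordinates R X + t; the wrist camera has in their place "mount" (4x4, takes a point from camera to tool coordinates, whose origin is the TCP and whose axes are the tool frame's). Camera axes: x right, y down, z forward; pixel columns grow to the right and rows downward; lengths in m; the calibration is good to about 2 mm. A picture is of the moment at which its call begins: read the wrist's pose just before it. get_calibration takes no time and is no camera call.
- env.hand_in(): hands the job in, once; it reports no verdict.
The state is a dict: "time": time; "joint_pos": joint angles; "dq": joint speeds; "joint_efforts": joint torques, N m; "tcp_pos": TCP position; "tool_rot": TCP orientation; "contact_force": force on the tool from outside, world axes, zero at the start; "moment": the same for the moment, N m; "grip_width": finger opening in m.
Only numpy, scipy, OpenCV 4.12 (cv2) and the standard library are available. Lean on these libraries where they do the work, as an engineer would, in place of code of your own. Each camera call takes 0.05 s, during which the arm holds its last target. There are 200 camera calls.

## Task

Roll the cast bar along the bench by pushing its side with the fingers, up the ramp and into the groove of the blue V-block, then push its near end until its far end butts against the yellow end stop. Only push the bar, never lift or carry it; leave the crucible, the brass slug and the brush where they are, and finish with the hand clear of everything.

Things in the scene. Friction and masses are not known exactly. Their poses are not given: they have to be found in the camera images.
- bar: Smooth cast bronze round bar with a dark bore, copper-coloured, 36 mm in diameter, 150 mm long, about 0.9 kg, friction about 0.3 against everything; free to roll (straight across its own axis) and lying to the right of the V-block. Origin: middle of its axis (18 mm above the bench at the start). Its own x axis runs along the bar, +x being the end away from the robot; y and z turn as it rolls.
- vblock: Blue V-block bolted to the bench, 140 mm long (its x from -80 to +60 mm, along the groove), turned by up to 12 degrees. Origin on the bench below the groove's bottom; x points away from the robot, y to the robot's left, z up. Behind the groove (+y) the block rises to 32 mm high at y +30 mm, flat from there to y +42. The -x end of the groove is open.
- vblock_crest (a point): Point on the top edge of the V-block's entry ramp, 18 mm above the bench, at x 0, y -16 mm in the V-block's frame. The ramp rises in a straight slope (14 degrees) from the bench at y -90 mm to this crest; from the crest a 90-degree V goes down to 2 mm above the bench at y 0, and up again behind.
- vblock_seat (a point): Where the middle of the bar's axis is when the bar is seated in the groove and butted on the stop: x -15, y 0, z 27.5 mm in the V-block's frame. The bar then lies along the V-block's x axis; its near end overhangs the block by 10 mm. The bar starts 22 to 35 mm nearer the robot than this along the V-block's x, up to 5 degrees askew; it is rolled in first, then slid along the groove.
- vblock_stop (a point): Centre of the inner face (facing -x) of the yellow end stop, at x +60 mm in the V-block's frame. The stop is a 10 mm thick plate across the far end of the groove, 46 mm high, from y -16 to +42 mm.
- crucible: White ceramic crucible, an open cup 60 mm in diameter and 75 mm high, standing loose; origin at the centre of its underside. Leave alone.
- slug: Brass sample slug, a slightly tapered upright cylinder 38 mm in diameter and 55 mm high, loose; origin at the centre of its underside. Leave alone.
- brush: Brush with a wooden handle lying loose on the bench to the right of the bar, roughly pointing away from the robot; origin under it. Leave alone.
Mind the look-alikes: they are no part of the job. Several things have the shape of the vblock; the one meant has the colours described above.

How it is judged:
By the outcome, as a careful person would: the job done as asked, in the order asked, and still so for the second after the job is handed in, with the robot touching nothing.
It also fails if it takes over 51 s, if anything falls off the work surface, if the arm or the gripper's body presses on something with over 40 N, if the wrist force passes 120 N, or if a joint passes its speed limit or range.

## Working session

There is one attempt and no reset: what is moved stays moved. The work goes in short steps, Python scripts to look and compute and a tool call to move; the robot and the scene stay as the last step left them, time stands still between calls to the robot, and variables do not carry over. Pictures are saved under pics/ and viewed, about 8 in all and at most 12, crops included, and the job is handed in when it is done.

Besides the shell and the picture viewer there is one more tool, called as name(argument=value, ...), one argument or row to a line, values as JSON. apply_moves: Moves the arm, as the interface text tells. Its arguments: {"type":"object","properties":{"targets":{"type":"array"},"grip_force":{"type":"number"}},"required":["targets"]}

```bash
mkdir -p pics; ls; python3 - <<'E'
from rig import env
import cv2,numpy as np
s=env.get_state(); print(s['time'],s['tcp_pos'],s['tool_rot'],s['contact_force'],s['grip_width'])
for n in ('top','scene'):
    p,d=env.capture(n); np.savez('pics/%s0.npz'%n,p=p,d=d); cv2.imwrite('pics/%s0.png'%n,p[:,:,::-1])
    c=env.get_calibration(n); print(n,c)
E
```

```text
pics
0.0 [ 0.17180821 -0.62609332  0.2175128 ] [-3.12953748  1.56834527  1.85070975] [-0.04644746 -0.85229124  0.67799963] 0.09286975394209203
top {'intrinsics': array([[534.94631   ,   0.        , 284.25277615],
       [  0.        , 534.94631   , 207.99947681],
       [  0.        ,   0.        ,   1.        ]]), 'R': array([[ 0.02109053, -0.99951992, -0.02269645],
       [-0.99283867, -0.01826878, -0.11805773],
       [ 0.11758642,  0.02502381, -0.99274732]]), 't': array([-0.01270658,  0.56218528,  1.16444398])}
scene {'intrinsics': array([[412.53198702,   0.        , 283.91117738],
       [  0.        , 412.53198702, 215.04553422],
       [  0.        ,   0.        ,   1.        ]]), 'R': array([[ 0.15977126,  0.98711849,  0.00838019],
       [ 0.6604036 , -0.10057297, -0.74414525],
       [-0.73371672,  0.12442733, -0.66796528]]), 't': array([-0.0634405 , -0.34140029,  1.66951092])}
```

View pics/top0.png

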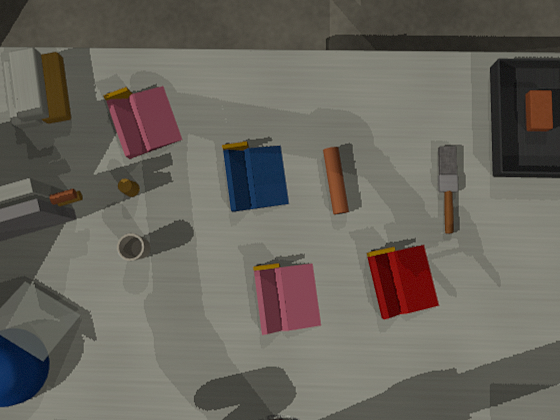

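View pics/scene0.png

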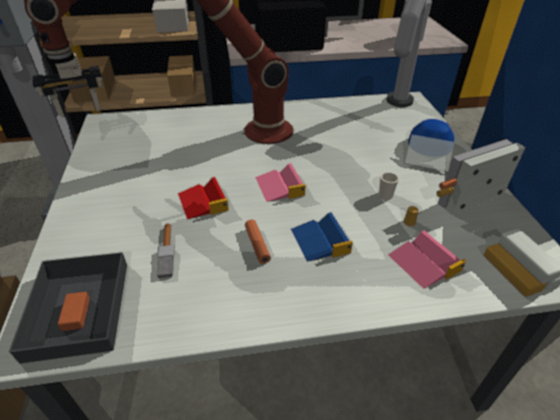

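The top view shows +x up and +y to the left.
- V-block candidates: blue (255,177), pink (145,122), pink (287,297) and red (403,280). I choose the blue one.
- Bar candidates: copper cylinder (336,180), brush handle (448,212) and orange brick in the tray (540,110). I choose the cylinder.
- Leave alone: crucible (131,247), slug (127,187) and brush (448,190).

```bash
cat > h.py <<'E'
import numpy as np,cv2
from rig import env
def world(n,d):
    c=env.get_calibration(n);K=c['intrinsics'];v,u=np.mgrid[:d.shape[0],:d.shape[1]]
    P=np.stack([(u-K[0,2])/K[0,0]*d,(v-K[1,2])/K[1,1]*d,d],-1)
    return (P-c['t'])@c['R']
def pix(n,X):
    c=env.get_calibration(n);q=c['intrinsics']@(c['R']@np.asarray(X,float)+c['t']);return q[:2]/q[2]
E
python3 - <<'E'
from h import *
f=np.load('pics/top0.npz');p,d=f['p'],f['d'];W=world('top',d)
hsv=cv2.cvtColor(p,cv2.COLOR_RGB2HSV)
for (v,u) in [(230,330),(180,370),(220,220),(130,300)]: print('bench',W[v,u])
# bar
h,s=hsv[...,0],hsv[...,1]
m=np.zeros(h.shape,bool);m[135:225,315:355]=True
m&=(s>100)&((h<20)|(h>170))&(d>0)
Q=W[m];print('bar',len(Q),Q.min(0),Q.max(0),np.percentile(Q[:,2],95))
r=cv2.minAreaRect(Q[:,:2].astype(np.float32)*1000);print(r)
t=Q[Q[:,2]>np.percentile(Q[:,2],60)];c=t.mean(0);u_,s_,vt=np.linalg.svd(t[:,:2]-c[:2]);print('top line',c,vt[0],np.degrees(np.arctan2(vt[0][1],vt[0][0])))
m=np.zeros(h.shape,bool);m[130:220,215:295]=True
b=m&(s>100)&(h>100)&(h<130)&(d>0);Q=W[b];print('blue',len(Q),Q.min(0),Q.max(0));print(cv2.minAreaRect(Q[:,:2].astype(np.float32)*1000))
y=m&(s>100)&(h>15)&(h<35)&(d>0);Q=W[y];print('yellow',len(Q),Q.min(0),Q.max(0));print(cv2.minAreaRect(Q[:,:2].astype(np.float32)*1000))
cv2.imwrite('pics/crop.png',cv2.resize(p[125:230,205:365,::-1],None,fx=5,fy=5,interpolation=cv2.INTER_CUBIC))
for n,(v,u) in dict(cruc=(247,131),slug=(187,127),brush=(190,448)).items(): print(n,W[v,u])
E
```

```text
bench [ 5.17516664e-01 -1.06371212e-01  4.55415051e-04]
bench [ 0.63516762 -0.19741884 -0.00134482]
bench [0.53559094 0.1463188  0.001459  ]
bench [ 0.75141484 -0.03374594 -0.00261298]
bar 1028 [ 0.55430563 -0.14517544 -0.00352849] [ 0.70435709 -0.08714254  0.04058194] 0.03774418493458601
((629.9102783203125, -115.93761444091797), (149.1719512939453, 34.53407669067383), 9.596635818481445)
top line [ 0.6286172  -0.11675869  0.03578165] [-0.98552866 -0.1695089 ] -170.24073304847613
blue 3411 [ 0.55682469 -0.00686172 -0.00548122] [0.71185403 0.14077761 0.03822257]
((634.8935546875, 65.89757537841797), (139.12750244140625, 130.051513671875), 9.161070823669434)
yellow 172 [0.69477088 0.08476477 0.00458257] [0.71191463 0.14133797 0.05184095]
((703.175537109375, 113.27279663085938), (11.804308891296387, 56.96868133544922), 6.855881214141846)
cruc [0.46923462 0.34631017 0.00953526]
slug [0.59977988 0.34731734 0.05843437]
brush [ 0.61160295 -0.37001231  0.01987625]
```

View pics/crop.png

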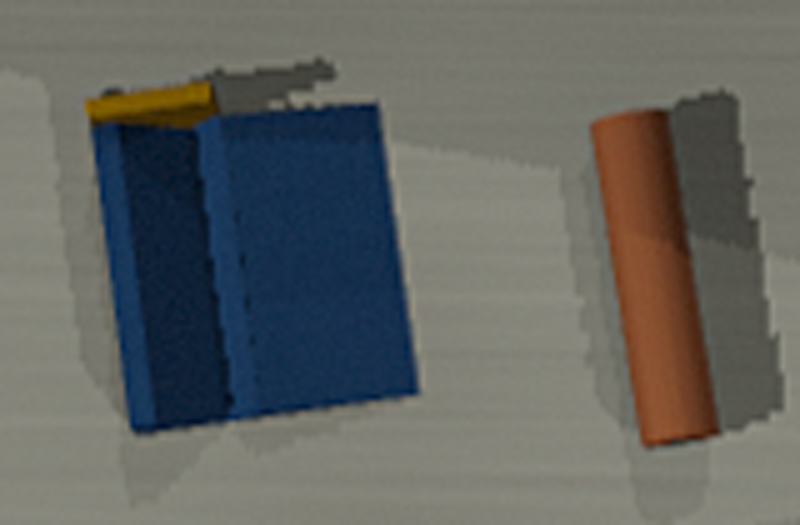

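The crop shows the blue block with its yellow stop and entry ramp facing the bar, and the bar to its right, slightly skewed. Ramp foot corners are at crop (378,103) and (418,393), back edge at (92,125) and (133,432), and bar silhouette corners at (592,122), (668,110), (718,432) and (645,446). Next I'll fit the poses by projecting the known models.

```bash
cat > fit.py <<'E'
from h import *
from scipy.optimize import least_squares
def fr(q,x,y,z):
    c,s=np.cos(q[2]),np.sin(q[2]);return [q[0]+c*x-s*y,q[1]+s*x+c*y,z]
cp=lambda u,v:np.array([205+(u+.5)/5-.5,125+(v+.5)/5-.5])
M=[((.06,-.09,0),cp(380,103)),((-.08,-.09,0),cp(419,394)),((.06,.042,.032),cp(92,124)),((-.08,.042,.032),cp(133,433)),
   ((-.08,-.016,.018),cp(237,417)),((.06,-.016,.046),cp(212,84)),((.07,.042,.046),cp(87,100))]
r=least_squares(lambda q:np.concatenate([pix('top',fr(q,*m))-o for m,o in M]),[.63,.09,.15]);V=r.x
print('vblock',V,np.degrees(V[2]),np.round(r.fun,1))
# bar: silhouette corners
S=[cp(592,122),cp(668,110),cp(645,446),cp(718,432)]
def fb(q):
    cam=env.get_calibration('top');C=-cam['R'].T@cam['t']
    a=np.array([np.cos(q[2]),np.sin(q[2]),0]);v=C-np.array([q[0],q[1],.018]);w=np.cross(a,v);w/=np.linalg.norm(w)  # silhouettes
    o=[]
    for e,(i,j) in ((.075,(0,1)),(-.075,(2,3))):
        for k,sg in ((i,1),(j,-1)):
            P=np.array([q[0],q[1],.018])+e*a
            side=np.array([-a[1],a[0],0]); n=np.cross(side,a)
            sw=w*np.sign(w@side)
            o.append(pix('top',P+sg*.018*sw)-S[k])
    return np.concatenate(o)
r=least_squares(fb,[.63,-.115,.15]);B=r.x;print('bar',B,np.degrees(B[2]),np.round(r.fun,1))
R=np.array([[np.cos(V[2]),np.sin(V[2])],[-np.sin(V[2]),np.cos(V[2])]])
print('bar in V frame',R@(B[:2]-V[:2])*1000,'askew',np.degrees(B[2]-V[2]))
print('seat',fr(V,-.015,0,.0275),'crest',fr(V,0,-.016,.018))
E
python3 fit.py
```

```text
vblock [0.64150132 0.09156616 0.14642763] 8.389684927467604 [-0.2 -0.1 -0.4  0.7 -0.5 -0.2 -1.8 -1.4  3.5 -0.8  0.2  3.1 -0.8 -1.2]
bar [ 0.63076194 -0.11698778  0.16629979] 9.528276200687877 [-0.2  0.3  0.2  0.  -0.6 -0.3  0.6  0. ]
bar in V frame [ -41.05349844 -204.75519202] askew 1.138591273220272
seat [np.float64(0.6266618410728), np.float64(0.08937758536986475), 0.0275] crest [np.float64(0.6438357991296668), np.float64(0.07573738138821623), 0.018]
```

```bash
sed -i 's/((-.08,-.016,.018),cp(237,417)),((.06,-.016,.046)/((-.08,-.016,.018),cp(252,411)),((.07,-.016,.046)/' fit.py
python3 fit.py; python3 - <<'E'
from h import *
from scipy.spatial.transform import Rotation as Ro
s=env.get_state();R=Ro.from_euler('xyz',s['tool_rot']).as_matrix();print(R.round(3),np.degrees(np.arctan2(R[1,2],R[0,2])),s['tcp_pos'])
E
```

```text
vblock [0.64038464 0.09034193 0.15640336] 8.961252209765318 [ 0.   0.   0.4  0.7 -0.2  0.5 -0.9 -0.8  1.4  0.8 -0.1 -0.8 -0.6 -0.4]
bar [ 0.63076194 -0.11698778  0.16629979] 9.528276200687877 [-0.2  0.3  0.2  0.  -0.6 -0.3  0.6  0. ]
bar in V frame [ -41.80025701 -203.30012431] askew 0.5670239909225575
seat [np.float64(0.625567728230192), np.float64(0.08800542931211904), 0.0275] crest [np.float64(0.6428769005076277), np.float64(0.07453722397250329), 0.018]
[[-0.001  0.964  0.265]
 [ 0.002  0.265 -0.964]
 [-1.    -0.    -0.002]] -74.65465831914969 [ 0.17179962 -0.6261644   0.21762293]
```

apply_moves(
  targets=[
    [[0.093,0.039,0.038,0,9],[0.093,0.078,0.076,0,18],[0.093,0.117,0.114,0,27],[0.093,0.156,0.152,0,36],[0.093,0.195,0.19,0,45],[0.093,0.234,0.228,0,54],[0.093,0.273,0.266,0,63],[0.093,0.312,0.304,0,72]],
  ],
)

```text
time: 1.1
tcp_pos: [0.4848, -0.3215, 0.2183]
tool_rot: [2.983, 1.57, 2.942]
contact_force: [0.6, -0.7, -0.3]
grip_width: 0.0932
```

apply_moves(
  targets=[
    [[0.093,0.039,0.038,0,6],[0.093,0.078,0.076,-0.01,12],[0.093,0.117,0.114,-0.03,12],[0.093,0.157,0.148,-0.05,12],[0.093,0.157,0.148,-0.09,12],[0.093,0.157,0.148,-0.13,12],[0.093,0.157,0.148,-0.139,12],[0.093,0.157,0.148,-0.139,12]],
  ],
)

```text
time: 2.1
tcp_pos: [0.6411, -0.1749, 0.0797]
tool_rot: [2.323, 1.57, 2.486]
contact_force: [0.9, -0.5, -0.2]
grip_width: 0.0931
```

```bash
python3 - <<'E'
from h import *
from scipy.spatial.transform import Rotation as Ro
s=env.get_state();R=Ro.from_euler('xyz',s['tool_rot']).as_matrix();print(np.degrees(np.arctan2(R[1,2],R[0,2])),R[2],s['tcp_pos'])
p,d=env.capture('top');q,_=env.capture('wrist')
cv2.imwrite('pics/v1.png',np.hstack([cv2.resize(p[100:240,200:385,::-1],(400,303)),cv2.resize(q[:,:,::-1],(400,303))]))
E
```

```text
9.326770108276067 [-9.99999912e-01  3.06871765e-04 -2.86997669e-04] [ 0.64105715 -0.17494813  0.07968827]
```

View pics/v1.png

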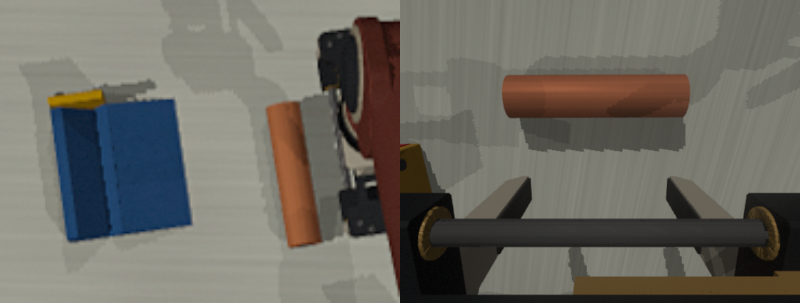

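The bar sits centred and parallel ahead of the two fingers in the wrist half (bar u 503–690, fingers 515–685). The top half shows the hand right of the bar with the ramp beyond it, so I'll descend and push.

apply_moves(
  targets=[
    [[0.093,0,0,-0.04,0],[0.093,0,0,-0.068,0],[0.093,0,0,-0.07,0],[0.093,-0.001,0.006,-0.07,0],[0.093,-0.002,0.012,-0.07,0],[0.093,-0.0025,0.016,-0.07,0],[0.093,-0.003,0.02,-0.07,0],[0.093,-0.0037,0.024,-0.07,0]],
  ],
)

```text
time: 3.2
tcp_pos: [0.6373, -0.1506, 0.0098]
tool_rot: [-0.89, 1.571, -0.727]
contact_force: [0.5, -1.3, -0.6]
grip_width: 0.093
```

apply_moves(
  targets=[
    [[0.093,-0.0008,0.005,0,0],[0.093,-0.0016,0.01,0,0],[0.093,-0.0023,0.015,0,0],[0.093,-0.0031,0.02,0,0],[0.093,-0.0039,0.025,0,0],[0.093,-0.0047,0.03,0,0],[0.093,-0.0055,0.035,0,0],[0.093,-0.0062,0.04,0,0]],
  ],
)

```text
time: 4.2
tcp_pos: [0.631, -0.1105, 0.0096]
tool_rot: [2.74, 1.571, 2.904]
contact_force: [0.2, -0.3, 1.2]
grip_width: 0.093
```

apply_moves(
  targets=[
    [[0.093,-0.0009,0.006,0,0],[0.093,-0.0019,0.012,0,0],[0.093,-0.0028,0.018,0,0],[0.093,-0.0037,0.024,0,0],[0.093,-0.0047,0.03,0,0],[0.093,-0.0056,0.036,0,0],[0.093,-0.0066,0.042,0,0],[0.093,-0.0075,0.048,0,0]],
  ],
)

```text
time: 5.2
tcp_pos: [0.6236, -0.0624, 0.0097]
tool_rot: [1.929, 1.571, 2.092]
contact_force: [-0.1, -0.3, -0.7]
grip_width: 0.093
```

```bash
python3 - <<'E'
from h import *
p,d=env.capture('top');q,_=env.capture('wrist')
cv2.imwrite('pics/v2.png',np.hstack([cv2.resize(p[100:240,200:385,::-1],(400,303)),cv2.resize(q[:,:,::-1],(400,303))]))
E
```

```text
(no output)
```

View pics/v2.png

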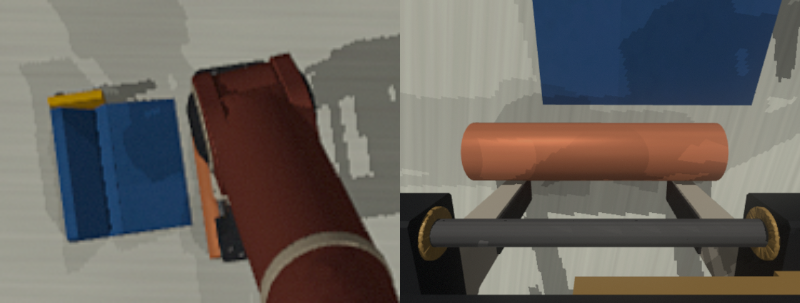

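The wrist half shows the bar touching both fingers, parallel to the ramp's foot edge and offset towards the robot, as expected. I'll continue up the ramp.

apply_moves(
  targets=[
    [[0.093,-0.0009,0.006,0,0],[0.093,-0.0019,0.012,0,0],[0.093,-0.0028,0.018,0,0],[0.093,-0.0037,0.024,0,0],[0.093,-0.0047,0.03,0.001,0],[0.093,-0.0056,0.036,0.002,0],[0.093,-0.0066,0.042,0.0035,0],[0.093,-0.0075,0.048,0.005,0]],
  ],
)

```text
time: 6.3
tcp_pos: [0.6176, -0.0208, 0.0158]
tool_rot: [-1.396, 1.562, -1.237]
contact_force: [0.5, -8.4, 3.5]
grip_width: 0.0927
```

apply_moves(
  targets=[
    [[0.093,-0.0008,0.005,0.0013,0],[0.093,-0.0016,0.01,0.0025,0],[0.093,-0.0023,0.015,0.0038,0],[0.093,-0.0031,0.02,0.005,0],[0.093,-0.0039,0.025,0.0063,0],[0.093,-0.0047,0.03,0.0075,0],[0.093,-0.0055,0.035,0.0088,0],[0.093,-0.0062,0.04,0.01,0]],
  ],
)

```text
time: 7.3
tcp_pos: [0.6113, 0.0196, 0.0256]
tool_rot: [-1.438, 1.563, -1.278]
contact_force: [1.4, -7.7, 4.6]
grip_width: 0.093
```

```bash
python3 - <<'E'
from h import *
p,d=env.capture('top');q,_=env.capture('wrist')
cv2.imwrite('pics/v3.png',np.hstack([cv2.resize(p[100:240,200:385,::-1],(400,303)),cv2.resize(q[:,:,::-1],(400,303))]))
E
```

```text
(no output)
```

View pics/v3.png

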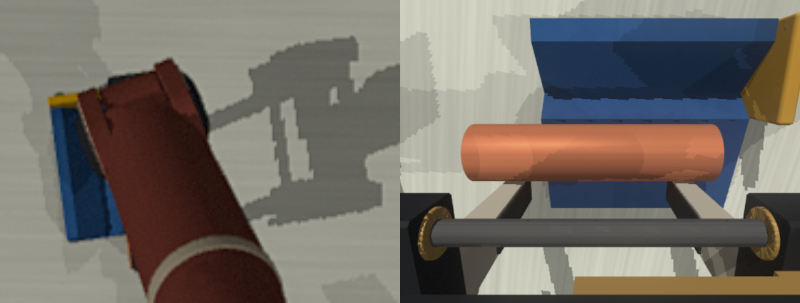

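apply_moves(
  targets=[
    [[0.093,-0.0006,0.004,0.001,0],[0.093,-0.0012,0.008,0.002,0],[0.093,-0.0019,0.012,0.003,0],[0.093,-0.0025,0.016,0.003,0],[0.093,-0.0031,0.02,0.003,0],[0.093,-0.0034,0.022,0.003,0],[0.093,-0.0037,0.024,0.003,0],[0.093,-0.0037,0.024,0.003,0]],
  ],
)

```text
time: 8.4
tcp_pos: [0.6058, 0.0504, 0.0275]
tool_rot: [2.019, 1.57, 2.183]
contact_force: [-0.5, 0.4, 0.0]
grip_width: 0.093
```

The contact force dropped to zero, so the bar has tipped in. I'll back off, rise and close the fingers, then look.

apply_moves(
  targets=[
    [[0.093,0.005,-0.03,0.0,0],[0.093,0.006,-0.04,0.04,0],[0.05,0.006,-0.04,0.09,0],[0.02,0.006,-0.05,0.12,0],[0.0,-0.04,-0.05,0.12,0],[0.0,-0.09,-0.04,0.12,0],[0.0,-0.119,-0.03,0.12,0],[0.0,-0.119,-0.03,0.12,0]],
  ],
)

```text
time: 9.4
tcp_pos: [0.4851, 0.0201, 0.1479]
tool_rot: [3.11, 1.569, -3.008]
contact_force: [0.7, -0.4, 0.9]
grip_width: 0.0375
```

```bash
python3 - <<'E'
from h import *
p,d=env.capture('top');q,w=env.capture('wrist');np.savez('pics/t4.npz',p=p,d=d)
print(env.get_state()['tcp_pos'])
cv2.imwrite('pics/v4.png',np.hstack([cv2.resize(p[100:240,200:385,::-1],(400,303)),cv2.resize(q[:,:,::-1],(400,303))]))
E
```

```text
[0.48832591 0.01911347 0.14795392]
```

View pics/v4.png

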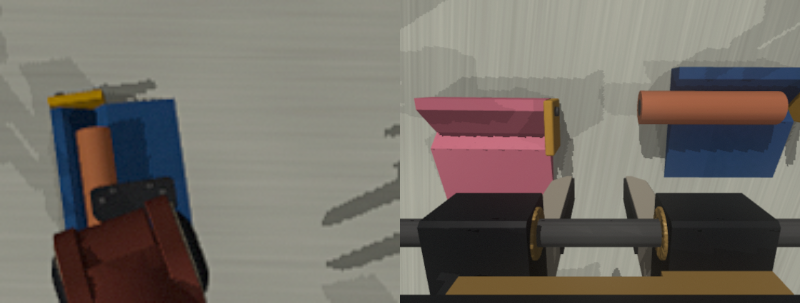

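The bar lies in the groove, with its far end at about (92,128) in the left half and a gap to the yellow stop. In the wrist half its near end overhangs the block. I'll measure its pose.

```bash
cat > bar.py <<'E'
from h import *
import sys
f=np.load(sys.argv[1]);p,d=f['p'],f['d'];W=world('top',d);hsv=cv2.cvtColor(p,cv2.COLOR_RGB2HSV)
V=np.array([.6404,.0903]);a=.1564;R=np.array([[np.cos(a),np.sin(a)],[-np.sin(a),np.cos(a)]])
m=np.zeros(d.shape,bool);m[145:235,215:265]=True
m&=(hsv[...,1]>90)&((hsv[...,0]<13)|(hsv[...,0]>172))&(d>0)
Q=W[m];L=(Q[:,:2]-V)@R.T*1000;z=Q[:,2]*1000
k=(abs(L[:,1])<25)&(z>25)
print(k.sum(),'x',np.percentile(L[k,0],[0,2,98,100]).round(1),'y',np.percentile(L[k,1],[2,50,98]).round(1),'z',np.percentile(z[k],[50,95]).round(1))
t=k&(z>np.percentile(z[k],50));print('slope deg',np.degrees(np.polyfit(L[t,0],L[t,1],1)[0]).round(2))
yl=np.zeros(d.shape,bool);yl[135:155,215:255]=True
yl&=(hsv[...,1]>100)&(hsv[...,0]>15)&(hsv[...,0]<35)&(d>0);Y=(W[yl][:,:2]-V)@R.T*1000;print('stop x',np.percentile(Y[:,0],[2,50,98]).round(1))
for x in (60,-90): 
    X=R.T@np.array([x/1e3,0])+V;print(x,X.round(4),pix('top',[*X,.0455]).round(1))
E
python3 bar.py pics/t4.npz
```

```text
960 x [-177.3 -175.    28.9   31.9] y [-24.   -8.5  16.1] z [375.8 522.7]
slope deg 5.11
stop x [60.6 62.8 70.2]
60 [0.6997 0.0996] [240.5 145.9]
-90 [0.5515 0.0763] [248.9 211.5]
```

apply_moves(
  targets=[
    [[0.0,0.002,0.025,0,0],[0.0,0.002,0.047,0,0],[0.0,0.002,0.047,-0.04,0],[0.0,0.002,0.047,-0.08,0],[0.0,0.002,0.047,-0.11,0],[0.0,0.002,0.047,-0.13,0],[0.0,0.002,0.047,-0.13,0],[0.0,0.002,0.047,-0.13,0]],
  ],
)

```text
time: 10.5
tcp_pos: [0.4906, 0.0663, 0.018]
tool_rot: [0.071, 1.569, 0.233]
contact_force: [-0.3, 0.5, 0.5]
grip_width: 0.0005
```

```bash
python3 - <<'E'
from h import *
s=env.get_state();print(s['tcp_pos'],s['grip_width'],s['contact_force'])
p,d=env.capture('scene');q,w=env.capture('wrist')
cv2.imwrite('pics/v5.png',np.hstack([cv2.resize(p[160:280,230:388,::-1],(400,303)),cv2.resize(q[:,:,::-1],(400,303))]))
E
```

```text
[0.49056972 0.06626834 0.01799607] 0.0004873856647127213 [-0.26645771  0.49190497  0.53726222]
```

View pics/v5.png

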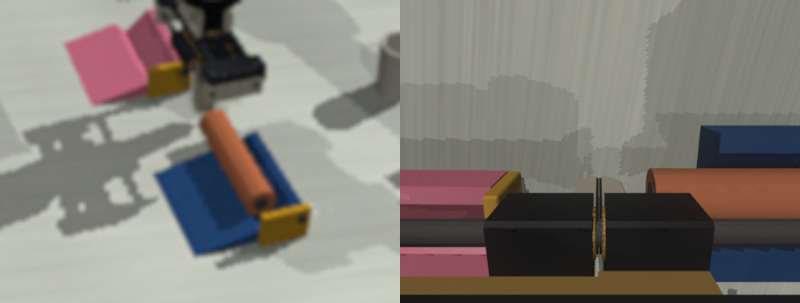

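The scene half shows the bar in the groove with a gap to the yellow stop and the closed fingers behind its near end. The wrist half has the bar's near end to the right of the fingers, in line. Now I'll push along +x.

apply_moves(
  targets=[
    [[0.0,0.004,0.0006,0,0],[0.0,0.008,0.0013,0,0],[0.0,0.012,0.0019,0,0],[0.0,0.016,0.0025,0,0],[0.0,0.02,0.0032,0,0],[0.0,0.024,0.0038,0,0],[0.0,0.028,0.0044,0,0],[0.0,0.032,0.005,0,0]],
  ],
)

```text
time: 11.6
tcp_pos: [0.5166, 0.0703, 0.0169]
tool_rot: [-3.007, 1.561, -2.844]
contact_force: [-7.0, -0.4, 4.4]
grip_width: 0.0006
```

apply_moves(
  targets=[
    [[0.0,0.002,0.0003,0,0],[0.0,0.004,0.0006,0,0],[0.0,0.006,0.0009,0,0],[0.0,0.008,0.0013,0,0],[0.0,0.009,0.0014,0,0],[0.0,0.01,0.0016,0,0],[0.0,0.011,0.0017,0,0],[0.0,0.012,0.0019,0,0]],
  ],
)

```text
time: 12.6
tcp_pos: [0.5286, 0.0722, 0.0169]
tool_rot: [-3.009, 1.561, -2.846]
contact_force: [-6.6, -0.8, 4.1]
grip_width: 0.0004
```

apply_moves(
  targets=[
    [[0.0,0.001,0.0002,0,0],[0.0,0.002,0.0003,0,0],[0.0,0.003,0.0005,0,0],[0.0,0.004,0.0006,0,0],[0.0,0.005,0.0008,0,0],[0.0,0.006,0.0009,0,0],[0.0,0.007,0.0011,0,0],[0.0,0.008,0.0013,0,0]],
  ],
)

```text
time: 13.6
tcp_pos: [0.5366, 0.0735, 0.0169]
tool_rot: [-3.009, 1.561, -2.846]
contact_force: [-6.2, -0.4, 4.7]
grip_width: 0.0003
```

apply_moves(
  targets=[
    [[0.0,0.001,0.0002,0,0],[0.0,0.002,0.0003,0,0],[0.0,0.003,0.0005,0,0],[0.0,0.004,0.0006,0,0],[0.0,0.004,0.0006,0,0],[0.0,0.005,0.0008,0,0],[0.0,0.006,0.0009,0,0],[0.0,0.006,0.0009,0,0]],
  ],
)

```text
time: 14.6
tcp_pos: [0.5368, 0.0734, 0.0162]
tool_rot: [-3.013, 1.549, -2.849]
contact_force: [-14.6, -1.1, 9.2]
grip_width: 0.0002
```

The TCP stopped at x=0.537 and the force doubled, so the bar is butted on the stop. I'll retract straight back, then rise and move clear.

apply_moves(
  targets=[
    [[0.0,-0.008,-0.0013,0,0],[0.0,-0.02,-0.003,0,0],[0.0,-0.04,-0.006,0,0],[0.0,-0.05,-0.008,0.03,0],[0.0,-0.05,-0.008,0.08,0],[0.0,-0.05,-0.03,0.13,0],[0.0,-0.05,-0.08,0.16,0],[0.0,-0.05,-0.14,0.17,0]],
  ],
)

```text
time: 15.6
tcp_pos: [0.4994, -0.0649, 0.1905]
tool_rot: [-0.192, 1.563, -0.026]
contact_force: [0.6, -0.5, -0.4]
grip_width: 0.0006
```

apply_moves(
  targets=[
    [[0.0,0,-0.05,0,0],[0.0,0,-0.1,0,0],[0.0,0,-0.15,0,0],[0.0,0,-0.2,0,0],[0.0,0,-0.2,0,0],[0.0,0,-0.2,0,0],[0.0,0,-0.2,0,0],[0.0,0,-0.2,0,0]],
  ],
)

```text
time: 16.6
tcp_pos: [0.4977, -0.2633, 0.1879]
tool_rot: [0.22, 1.57, 0.386]
contact_force: [-0.7, -0.2, -0.5]
grip_width: 0.0003
```

```bash
python3 - <<'E'
from h import *
s=env.get_state();print(s['time'],s['tcp_pos'],s['contact_force'])
p,d=env.capture('top');np.savez('pics/t6.npz',p=p,d=d);q,_=env.capture('scene')
cv2.imwrite('pics/v6.png',np.vstack([np.hstack([cv2.resize(p[125:230,205:345,::-1],(400,300)),cv2.resize(q[190:280,275:395,::-1],(400,300))]),cv2.resize(p[:,:,::-1],(400,300)).repeat(1,0) if 0 else np.hstack([cv2.resize(p[:,:,::-1],(400,300)),cv2.resize(q[:,:,::-1],(400,300))])]))
E
python3 bar.py pics/t6.npz
```

```text
16.6 [ 0.49765965 -0.26327539  0.1878979 ] [-0.73690751 -0.19223897 -0.49967973]
1023 x [-88.7 -87.2  56.8  60.2] y [-17.   -0.9  16.6] z [42.3 47.2]
slope deg 0.48
stop x [60.5 64.5 70.2]
60 [0.6997 0.0996] [240.5 145.9]
-90 [0.5515 0.0763] [248.9 211.5]
```

View pics/v6.png

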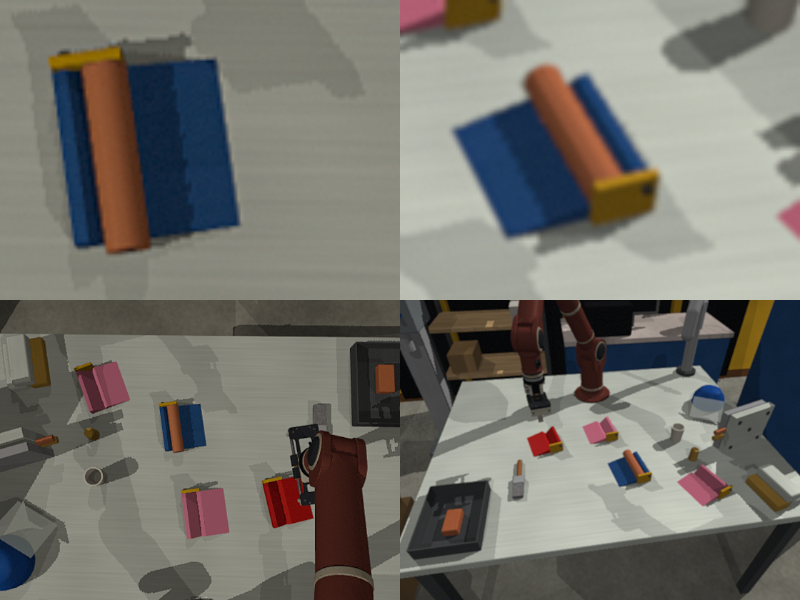

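The top-left panel shows the bar seated in the groove with its far end on the yellow stop and its near end overhanging slightly. The crucible, slug and brush are in place, and the hand is high and clear.

```bash
python3 -c "
from rig import env
print(env.hand_in())"
```

```text
the job is handed in; nothing more can be done
None
```

The bar is in the blue V-block's groove and butted against the yellow stop. I rolled it along the bench and up the ramp with the two open fingers. Then I pushed its near end with the closed fingers until it stopped, and handed in at about 17 s of the 51 s allowed.

**Last checks** (in the V-block's frame):
- **Bar against the stop:** the bar spans x of about -89 to +60 mm, and the stop's face measures about 60.5 mm. While pushing, the force rose from about 6 N to 15 N and the hand stopped moving.
- **Bar in the groove:** it lies at y of about -1 mm, within 0.5° of the groove. Its top is at about 47 mm, against an expected 45.5 mm.
- **Forces:** the highest contact force I read was about 17 N; I read it only at the end of each move.
- **Other objects:** the crucible, slug and brush look unmoved in the last pictures. I did not re-measure their positions.
- **Hand:** it finished about 0.19 m above the bench, with no contact force.

**One disagreement:** the hand stopped about 2.5 mm further along x than my pose estimate predicted. The calibration is only good to about 2 mm and I estimated the finger thickness, so I put it down to those.

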